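Roll the wrapped rings up the loading ramp and shut the keeper

ROBOT

A 6-joint arm with a two-finger parallel gripper is mounted at the origin on a cart in front of the work surface, level with it; the furniture and walls round the work are solid. World frame = base frame: x ahead of the robot, y to its left, z up, the work surface at z = 0. Lengths are in m, angles in rad, forces in N, time in s.
With the tool pointing down it reaches from about 0.275 to 0.75 m from the base axis. Payload 10.2 kg.
Tool frame: the origin (TCP) lies between the finger pads; the fingertips stand 11 mm ahead of it and the grasp point (between the pads) lies 8 mm behind it; z points along the fingers, y is the direction in which the jaws open and shut (so a half turn about z gives the same grasp; the last joint's range is limited). The gripper opens to 85 mm and grips with 20 to 120 N. Pads are 22 mm wide; open, the fingers measure 114 mm over their backs; the gripper's body (76 mm by 85 mm) begins 54 mm behind the grasp point. The pads swing forward as they close: fully open they stand 13 mm farther back than shut.
Start: joints at [1.013, 0.313, 1.498, -0, 1.331, -0.223], TCP at [0.173, 0.496, 0.204] pointing down, gripper open.
Joint ranges: [-2.94, 2.94], [-0.97, 2.17], [0.19, 2.56], [-1.23, 4.37], [0.02, 3.11], [-2.88, 2.88]. Speed limits (rad/s): [2.39, 2.39, 3.01, 3.14, 3.14, 3.14].

INTERFACE

Orientations are given as a unit quaternion [x, y, z, w].
In Python, from station import * gives the robot as it stands. The module is installed in compiled form; this text tells all that it offers. Calls block until the motion is done:
- move_pose(position, orientation): joint-space move of the TCP to a pose.
- move_straight(position, v=0.15, frame=None): straight line of the TCP; frame=None keeps the orientation; v is the mean speed in m/s.
- move_j(angles): joint-space move.
- move_gripper(opening): opening from 0.0 (shut) to 1.0 (fully open); the grip force is fixed at half the most; returns when the fingers have stopped.
- hold(seconds).
- inverse_kinematics(position, orientation): joint angles nearest the present ones, or None.
- get_image(name): name is "scene" or "side" or "wrist"; returns the picture (400x640x3 uint8, red, green, blue); there is no depth.
- calibration(name): a dict with "fx", "fy", "cx", "cy" (pixels), "rvec" (rotation vector, rad) and "tvec" (3), from world to camera coordinates, as OpenCV has them; the wrist camera has in their place "T_tool_cam" (4x4, takes a point from camera to tool coordinates, whose origin is the TCP and whose axes are the flange's). Camera axes: x right, y down, z forward; pixel columns grow to the right and rows downward; lengths in m; the calibration is good to about 2 mm. The wrist camera is an equidistant fisheye: a pixel r from the principal point sees the ray r / f radians off the axis. A picture is of the moment at which its call begins: read the wrist's pose just before it. calibration takes no time and is no camera call.
A pose or a line that the arm cannot do raises PlanningError and nothing moves.
- hand_in(): hands the job in, once; it reports no verdict.
Readings, each from a call of its own:
- current_clock(): time.
- current_q(): joint angles.
- current_qd(): joint speeds.
- current_tau(): joint torques, N m.
- current_tool_pos(): TCP position.
- current_eef_rot(): TCP orientation.
- current_force(): force on the tool from outside, world axes, zero at the start.
- current_wrist_torque(): the same for the moment, N m.
- current_gripper_width(): opening from 0.0 (shut) to 1.0 (fully open).
Only numpy, scipy, OpenCV 4.12 (cv2) and the standard library are available. Lean on these libraries where they do the work, as an engineer would, in place of code of your own. Each camera call takes 0.05 s, during which the arm holds its last target. There are 200 camera calls.

TASK

With the fingertips, and without ever picking it up, push the film-wrapped roll of rings steadily up the loading ramp, never letting it run away or roll back down the slope, until it sits in its seat square against the stop at the top. Then push the red keeper arm round until it lies fully across the ramp behind the roll. Leave the other things on the bench where they are.

Things in the scene. Friction and masses are not known exactly. Their poses are not given: they have to be found in the camera images.
- ramp: Fixed loading ramp: steel floor between blue side cheeks, 300 x 132 mm. Origin on the bench under the middle of its slope; x points up the ramp, y left, z up. Floor height along x: level 6 mm from x = -164 to -60 mm (loading place), then a 9 deg slope to the crest, 25 mm high at x = 60 mm, then a seat falling 8 deg to the stop, face at x = 122 mm. Toe lip 12 mm high at x = -169 to -164 mm.
- ramp_seat (a point): Where the roll's centre must come to lie: the place of the centre of the seated roll, x = 90, z = 53 mm on the ramp, touching the rubber-faced blue stop plate, which is 90 mm high. The side cheeks' inner faces are at y = +-61 mm on the ramp; they are 5 mm thick and rise about 12 mm above the floor beside them (37 mm above the bench from crest to stop).
- keeper_hinge (a point): On the vertical hinge axis of the keeper arm, at half the arm's height (53 mm above the bench), outside the left cheek: x = 49, y = 78 mm in the ramp's frame. A blue bracket 40 x 30 x 30 mm carries it.
- roll: Twelve rings rolled in smooth clear film (friction 0.35 on anything): a whitish cylinder, diameter 64, length 111 mm, about 0.46 kg, lying across the ramp in the loading place. Its x axis is the cylinder's axis; its origin is on the surface (underneath at first) and turns with it: use point roll_center. It rolls freely on the slope; pushed over the crest it drops 4 mm into the seat and stays.
- roll_center (a point): The centre of the roll, on its axis, 32 mm above the floor that it lies on.
- keeper (a joint): Angle of the red keeper arm, rad. 0: it points straight back down the ramp, outside the left cheek; negative: swung farther out; grows as it swings in over the ramp (counterclockwise from above) to its end stop at 1.57, square across the ramp, 4 mm behind the seated roll. Stays where left; about 1 N at the tab moves it. Arm 88 mm long, 10 mm wide, 46 to 60 mm above the bench.
- keeper_tab (a point): Top centre of the upright red tab, a round post of diameter 12 mm standing on the keeper arm 82 mm from the hinge axis; its top is 79 mm above the bench.
- grease_tin: Bystander: flat tin with a blue lid, 70 mm diameter, 31 mm high, loose. Origin: centre of its underside.
- ring_stack: Bystander: stack of plated rings on a peg, 63 mm wide, 109 mm high, loose. Origin: centre of its underside.
Things that resemble listed ones, but are neither listed nor needed, are in the scene too. Leave any turquoise look-alike of the roll alone.

How it is judged:
On the way, in this order (a step that is already met when the one before it is completed fails the run):
1. the roll has been pushed over the crest into its seat against the stop, the keeper still open (x of roll_center in the frame of ramp above 0.084 m and value of joint keeper below 0.6 rad), for 0.2 s.
2. the keeper arm is swung fully across the ramp behind the roll (value of joint keeper above 1.4 rad), for 0.2 s.
At the end, for the whole second after the job is handed in: The roll rests in the seat with its centre within 7 mm of the place against the stop, square to the ramp within 0.12 rad and still; the keeper stands at more than 1.4 rad (x of roll_center in the frame of ramp between 0.083 and 0.1 m and z of roll_center in the frame of ramp between 0.047 and 0.06 m and angle between the x axis of roll and the y axis of ramp, either way round below 0.12 rad and linear speed of roll below 0.02 m/s and value of joint keeper above 1.4 rad); the robot touches nothing.
It fails at once if the roll runs loose on the slope: it spins faster than 9 rad/s (rolls at 0.29 m/s, as after rolling back freely for some 4 cm) or is flicked (x of roll_center in the frame of ramp between -0.075 and 0.055 m and (angular speed of roll above 9 rad/s or linear speed of roll above 0.6 m/s)).
It fails at once if the roll is lifted more than about 15 mm off the ramp, or stood on end (z of roll_center in the frame of ramp above 0.074 m or (z of roll_center in the frame of ramp above 0.055 m and x of roll_center in the frame of ramp below -0.06 m) or angle between roll's own x axis and vertical below 1.1 rad).
It fails at once if a bystander is shifted by more than 2 cm (distance of any of grease_tin, ring_stack from where it was at the start of the episode above 0.02 m).
It also fails if it takes over 58 s, if anything falls off the work surface, if the arm or the gripper's body presses on something with over 40 N, if the wrist force passes 120 N, or if a joint passes its speed limit or range.

## Working session

There is one attempt and no reset: what is moved stays moved. The work goes in short steps, each a Python script; the robot and the scene stay as the last script left them, time stands still between calls to the robot, and variables do not carry over. Pictures are saved under pics/ and viewed, on a budget of 10 in all, crops included, one or two more only if the job needs it, and the job is handed in when it is done.

```bash
mkdir -p pics; python3 - <<'E'
from station import *
import cv2,numpy as np
for n in("scene","side"):
    im=get_image(n); cv2.imwrite(f"pics/{n}0.png",im[:,:,::-1]); np.save(f"pics/{n}0.npy",im)
    print(n,calibration(n))
print(calibration("wrist"),current_clock(),current_eef_rot())
E
```

```text
scene {'fx': 508.73126829681024, 'fy': 508.73126829681024, 'cx': 317.4842790698947, 'cy': 202.99846455105364, 'rvec': array([ 0.60975167, -2.479944  ,  1.43376452]), 'tvec': array([0.49173646, 0.20569588, 1.46277509])}
side {'fx': 396.6295185378721, 'fy': 396.6295185378721, 'cx': 309.6547943617838, 'cy': 201.48246260816794, 'rvec': array([ 2.12736348, -0.18502418,  0.10601904]), 'tvec': array([-0.55747441,  0.14580794,  1.45537309])}
{'fx': 309.70691628693146, 'fy': 309.70691628693146, 'cx': 315.8629287233283, 'cy': 197.74358697139482, 'T_tool_cam': array([[ 1.86195225e-03, -9.59799939e-01, -2.80678838e-01,
         7.14782711e-02],
       [ 9.99998203e-01,  1.68665354e-03,  8.66110654e-04,
         2.84494080e-04],
       [-3.57884997e-04, -2.80679946e-01,  9.59801354e-01,
        -1.69430848e-01],
       [ 0.00000000e+00,  0.00000000e+00,  0.00000000e+00,
         1.00000000e+00]])} 0.1 [ 1.66620911e-01  9.86020860e-01 -5.34579291e-04 -2.23779302e-04]
```

View pics/scene0.png

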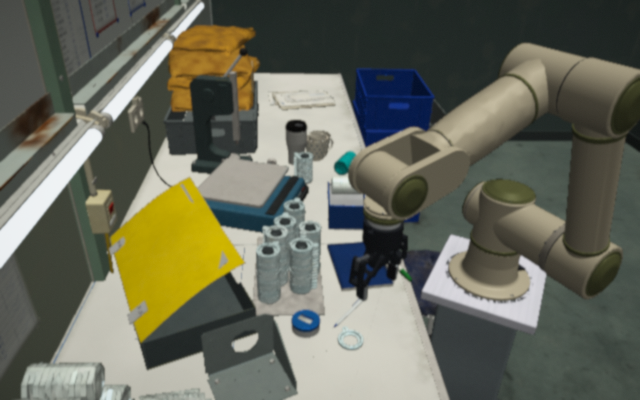

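View pics/side0.png

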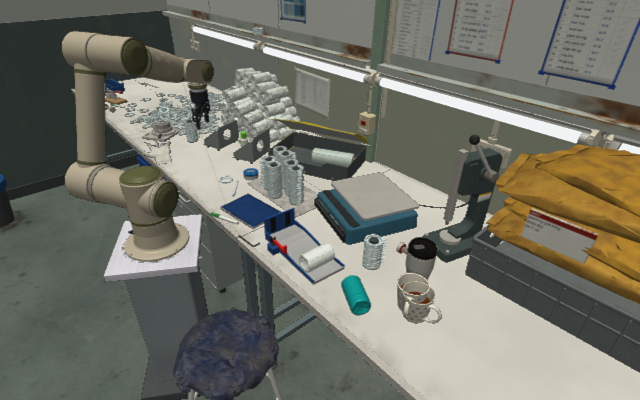

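The side view shows the ramp around (305,250): blue stop at (280,220), white roll at (317,254), red keeper at (278,245), turquoise decoy at (355,294) and blue-lid tin at (250,173). The arm hides the ramp in the scene view. I'll get a rough fix from the side view, then look with the wrist camera.

```bash
cat > h.py <<'E'
from station import *
import cv2,numpy as np
from scipy.spatial.transform import Rotation as R
def ray(n,px,T=None):
    c=calibration(n); px=np.asarray(px,float)
    if n=="wrist":
        d=(px-[c["cx"],c["cy"]])/c["fx"]; r=np.hypot(*d); s=np.sin(r)/r if r>1e-9 else 1
        v=np.array([d[0]*s,d[1]*s,np.cos(r)]); M=T@c["T_tool_cam"]
        return M[:3,3],M[:3,:3]@v
    Rm=R.from_rotvec(c["rvec"]).as_matrix(); v=np.array([(px[0]-c["cx"])/c["fx"],(px[1]-c["cy"])/c["fy"],1])
    return -Rm.T@c["tvec"],Rm.T@v
def onz(n,px,z,T=None):
    o,d=ray(n,px,T); return (o+d*(z-o[2])/d[2])
def tool():
    T=np.eye(4);T[:3,3]=current_tool_pos();T[:3,:3]=R.from_quat(current_eef_rot()).as_matrix();return T
def project(n,P):
    c=calibration(n);K=np.array([[c["fx"],0,c["cx"]],[0,c["fy"],c["cy"]],[0,0,1]])
    return cv2.projectPoints(np.float64(P).reshape(-1,1,3),c["rvec"],c["tvec"],K,None)[0].reshape(-1,2)
def projw(P,T):
    c=calibration("wrist");M=np.linalg.inv(T@c["T_tool_cam"]);p=M[:3,:3]@np.array(P)+M[:3,3]
    r=np.hypot(p[0],p[1]);th=np.arctan2(r,p[2]);return np.array([c["cx"],c["cy"]])+c["fx"]*th*p[:2]/r
def down(yaw): # tool z down, tool x along yaw
    return (R.from_euler("z",yaw)*R.from_euler("x",np.pi)).as_quat()
E
python3 - <<'E'
from h import *
import os
for nm,p,z in [("roll",(317,254),.05),("stop top l",(267,227),.09),("stop top r",(294,208),.09),("keeper",(278,245),.06),("toe",(325,280),0),("toe r",(343,266),0),("decoy",(355,294),.03),("tin",(250,173),.03),("stack",(373,250),.05)]:
    print(nm,onz("side",p,z).round(3))
im=cv2.imread("pics/side0.png")[190:310,220:420]
cv2.imwrite("pics/side0c.png",cv2.resize(im,None,fx=4,fy=4,interpolation=cv2.INTER_CUBIC))
print(R.from_quat(current_eef_rot()).as_matrix().round(2))
E
```

```text
roll [ 0.55 -0.23  0.05]
stop top l [ 0.397 -0.105  0.09 ]
stop top r [ 0.506 -0.001  0.09 ]
keeper [ 0.427 -0.173  0.06 ]
toe [ 0.563 -0.304 -0.   ]
toe r [ 0.637 -0.248  0.   ]
decoy [ 0.632 -0.409  0.03 ]
tin [0.359 0.419 0.03 ]
stack [ 0.74  -0.242  0.05 ]
[[-0.94  0.33 -0.  ]
 [ 0.33  0.94 -0.  ]
 [ 0.   -0.   -1.  ]]
```

View pics/side0c.png

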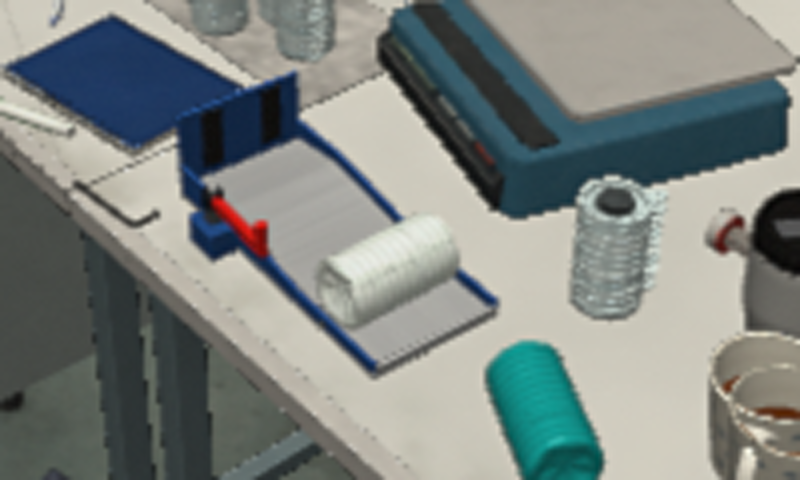

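The crop shows the ramp with the roll lying across its low end, the keeper roughly pointing down the ramp on the robot side, and the ring stack to the right of the toe. Next a look from above with the wrist camera.

```bash
python3 - <<'E'
from h import *
y=np.radians(129)
for yy in (y,y-np.pi):
  for P in([.50,-.13,.27],[.60,-.27,.06],[.47,-.08,.06]):
    q=inverse_kinematics(P,down(yy)); print(np.degrees(yy),P,None if q is None else np.round(q,2))
move_pose([.50,-.13,.27],down(y))
T=tool();np.save("pics/T1.npy",T)
im=get_image("wrist");cv2.imwrite("pics/w1.png",im[:,:,::-1]);
im=get_image("scene");cv2.imwrite("pics/s1.png",im[:,:,::-1]);
print(T.round(3),current_clock())
E
```

```text
129.0 [0.5, -0.13, 0.27] [-0.48  0.26  1.4   0.    1.48 -1.16]
129.0 [0.6, -0.27, 0.06] [-0.6   0.73  1.22  0.    1.19 -1.28]
129.0 [0.47, -0.08, 0.06] [-0.42  0.38  1.82  0.    0.94 -1.1 ]
-51.00000000000001 [0.5, -0.13, 0.27] [-0.48  0.26  1.4  -0.    1.48  1.98]
-51.00000000000001 [0.6, -0.27, 0.06] [-0.6   0.73  1.22 -0.    1.19  1.86]
-51.00000000000001 [0.47, -0.08, 0.06] [-0.42  0.38  1.82 -0.    0.94  2.05]
[[-0.63   0.776 -0.     0.5  ]
 [ 0.776  0.63   0.    -0.129]
 [ 0.     0.    -1.     0.27 ]
 [ 0.     0.     0.     1.   ]] 2.7167
```

View pics/w1.png

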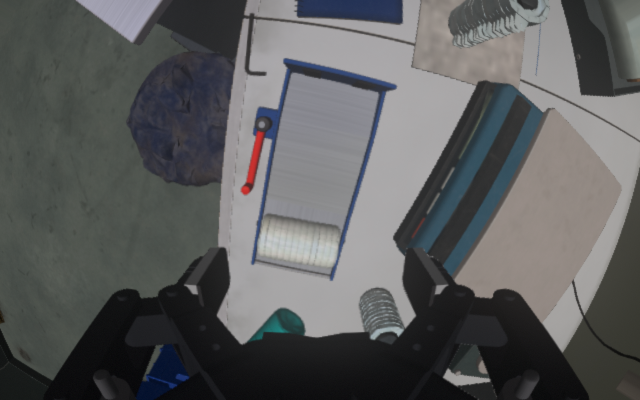

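From above: stop top edge about (287,60)–(396,86), toe corners (252,263) and (332,278), keeper hinge (263,124), tab (246,190), roll about (299,241), grey stack (380,310). I'll zoom for exact corners.

```bash
python3 - <<'E'
from h import *
im=cv2.imread("pics/w1.png")[50:290,225:405]
cv2.imwrite("pics/w1c.png",cv2.rotate(cv2.resize(im,None,fx=3.2,fy=3.2,interpolation=cv2.INTER_CUBIC),cv2.ROTATE_90_COUNTERCLOCKWISE))
E
```

```text
(no output)
```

View pics/w1c.png

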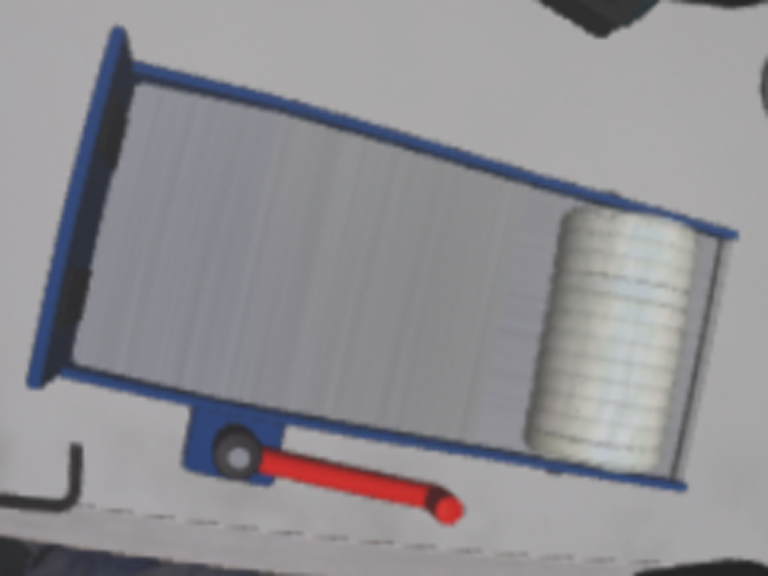

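```bash
python3 - <<'E'
from h import *
from scipy.optimize import least_squares
T=np.load("pics/T1.npy")
W=lambda u,v,z:onz("wrist",(225+180-v/3.2,50+u/3.2),z,T)
obs=[(W(738,236,.018),(-.167,-.066)),(W(686,488,.018),(-.167,.066)),
     (W(135,64,.037),(.122,-.066)),(W(62,377,.037),(.122,.066))]
def res(p):
    c,s=np.cos(p[2]),np.sin(p[2]);r=[]
    for w,m in obs: r+=[p[0]+c*m[0]-s*m[1]-w[0],p[1]+s*m[0]+c*m[1]-w[1]]
    return r
f=least_squares(res,[.52,-.16,2.25]);p=f.x
print("ramp",p,np.degrees(p[2]),"res mm",(np.array(f.fun)*1e3).round(1))
c,s=np.cos(p[2]),np.sin(p[2])
inr=lambda w:np.round([c*(w[0]-p[0])+s*(w[1]-p[1]),-s*(w[0]-p[0])+c*(w[1]-p[1])],4)
print("hinge",[inr(W(239,455,z)) for z in(.06,.07)],"(49,78)")
print("tab",inr(W(450,510,.079)))
print("lip",inr(W(718,240,.012)),inr(W(677,480,.012)))
print("stop top",inr(W(118,28,.09)),inr(W(35,383,.09)))
print("roll edges top-ish z=.07/.038",inr(W(570,215,.038)),inr(W(530,440,.038)),inr(W(695,240,.038)),inr(W(658,465,.038)))
np.save("ramp.npy",p)
# independent check with side view
for nm,m in(("seatL",(.122,.066,.09)),("seatR",(.122,-.066,.09)),("toeL",(-.169,.066,.012)),("toeR",(-.169,-.066,.012)),("hinge",(.049,.078,.06))):
    w=[p[0]+c*m[0]-s*m[1],p[1]+s*m[0]+c*m[1],m[2]];print(nm,np.round(w,3),(project("side",w)[0]-[220,190])*4)
for g in((380,310),):print("stack",onz("wrist",g,.1,T).round(3))
E
```

```text
ramp [ 0.50618602 -0.13681919  2.03362216] 116.5179667079039 res mm [ 1.8  2.6 -3.  -0.2  1.9 -0.7 -0.6 -1.7]
hinge [array([0.0481, 0.077 ]), array([0.0489, 0.0754])] (49,78)
tab [-0.0333  0.0803]
lip [-0.1611 -0.0596] [-0.1656  0.0606]
stop top [ 0.1272 -0.0652] [0.1266 0.0627]
roll edges top-ish z=.07/.038 [-0.0715 -0.0479] [-0.0749  0.0514] [-0.1344 -0.052 ] [-0.1391  0.0525]
seatL [ 0.393 -0.057  0.09 ] [178.95001464 117.70804423]
seatR [0.511 0.002 0.09 ] [300.31236455  69.95094025]
toeL [ 0.523 -0.318  0.012] [374.27927263 366.74954314]
toeR [ 0.641 -0.259  0.012] [500.07712594 300.90366259]
hinge [ 0.415 -0.128  0.06 ] [212.62610188 189.45503125]
stack [ 0.687 -0.219  0.1  ]
```

Ramp fix agrees with the side view within about 1 px. The roll's centre is at x≈-0.106, y≈0 and the keeper is at about 0. Now I'll set the fingers behind the roll and push.

```bash
cat >> h.py <<'E'
p=np.load("ramp.npy")
def r2w(x,y,z): 
    c,s=np.cos(p[2]),np.sin(p[2]); return [p[0]+c*x-s*y,p[1]+s*x+c*y,z]
def w2r(w):
    c,s=np.cos(p[2]),np.sin(p[2]); d=np.array(w[:2])-p[:2]; return np.array([c*d[0]+s*d[1],-s*d[0]+c*d[1],w[2]])
def fr():
    f=np.array(current_force());c,s=np.cos(p[2]),np.sin(p[2]);return np.round([c*f[0]+s*f[1],-s*f[0]+c*f[1],f[2]],1)
def zc(x): return np.interp(x,[-.2,-.062,.062,.09],[.038,.038,.0575,.053])
E
cat > push.py <<'E'
from h import *
Q=down(p[2])
move_gripper(.6)
move_pose(r2w(-.160,0,.17),Q)
move_straight(r2w(-.160,0,.035),.12)
print("down",w2r(current_tool_pos()).round(4),fr(),current_gripper_width(),current_clock())
for xr in(-.108,-.09,-.06,-.03,0,.02):
    move_straight(r2w(xr-.043,0,zc(xr)-.003),.04)
    print(xr,fr(),round(current_clock(),1))
T=tool();np.save("pics/T2.npy",T)
cv2.imwrite("pics/w2.png",get_image("wrist")[:,:,::-1]);cv2.imwrite("pics/side2.png",get_image("side")[:,:,::-1])
im=np.hstack([cv2.resize(cv2.imread("pics/w2.png"),(480,300)),cv2.resize(cv2.imread("pics/side2.png")[190:310,220:420],(320,192)).repeat(1,0) if 0 else cv2.copyMakeBorder(cv2.resize(cv2.imread("pics/side2.png")[200:290,260:360],(320,288)),0,12,0,0,0)])
cv2.imwrite("pics/c2.png",im)
E
python3 push.py
```

```text
down [-0.1604 -0.0003  0.0359] [ 0.2  0.2 -0.1] 0.5986142150981332 5.2333
-0.108 [-0.8 -0.6  0.9] 5.6
-0.09 [-0.5 -0.4 -0.7] 6.2
-0.06 [-1.8  6.6 17.7] 7.1
-0.03 [-0.   0.1  0.1] 8.0
0 [-0.2 -0.5 -0.2] 8.9
0.02 [0.3 0.6 0.6] 9.6
```

View pics/c2.png

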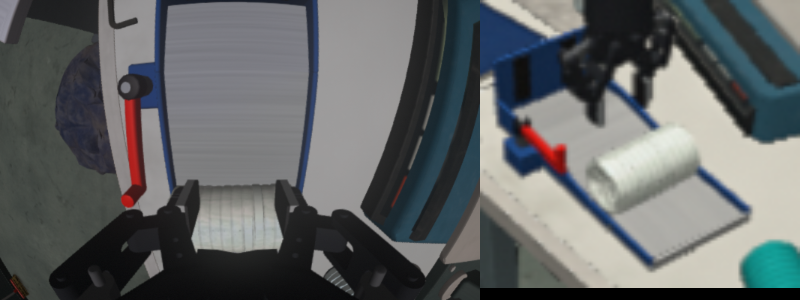

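The fingers went past the roll: the side view shows the roll still low and the fingertips upslope of it. I'll check the geometry numerically before moving.

```bash
python3 - <<'E'
from h import *
T=np.load("pics/T2.npy");print("tcp ramp",w2r(T[:3,3]).round(4),np.round(current_q(),3))
print("tcp side px",project("side",T[:3,3]),"tips(L,R) z-11", [project("side",(T@[0,y,.011,1])[:3]).round(1) for y in(-.03,.03)])
print("tcp wrist px",projw(T[:3,3],T)*.75,[projw((T@[0,y,.011,1])[:3],T)*.75 for y in(-.03,.03)])
for x in(-.1,-.06,-.03,0,.02):
    print(x,[((project("side",r2w(x,y,zc(x)))[0]-[260,200])*3.2+[480,0]).round(0) for y in(.055,-.055)])
cv2.imwrite("pics/sidebig.png",cv2.resize(cv2.imread("pics/side2.png")[170:280,255:365],(600,600),interpolation=cv2.INTER_CUBIC))
E
```

```text
tcp ramp [-0.0231 -0.0001  0.048 ] [-0.513  0.518  1.637 -0.     0.986 -0.976]
tcp side px [[303.52246938 242.19561405]] tips(L,R) z-11 [array([[296.5, 247.9]]), array([[310.5, 241.5]])]
tcp wrist px [236.5289824  175.19832457] [array([200.88794581, 169.83642669]), array([272.21634238, 169.96464442])]
-0.1 [array([620., 200.]), array([703., 160.])]
-0.06 [array([597., 179.]), array([680., 140.])]
-0.03 [array([581., 161.]), array([663., 123.])]
0 [array([565., 143.]), array([647., 107.])]
0.02 [array([555., 132.]), array([636.,  96.])]
```

View pics/sidebig.png

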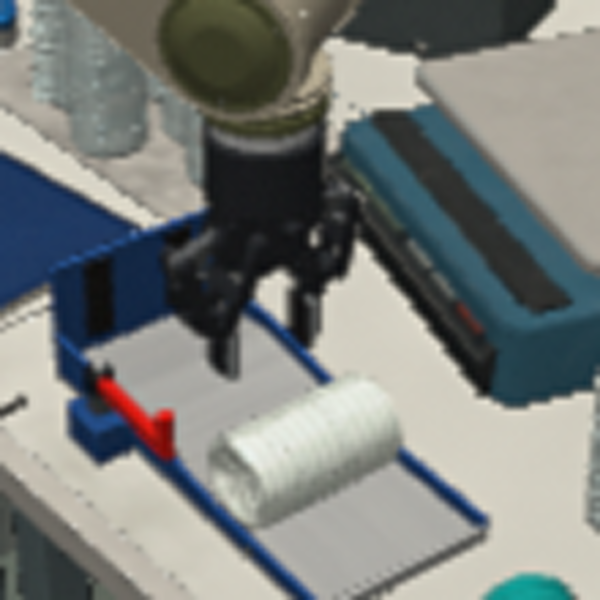

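The fingertips sit about 9 px higher in the side view than predicted. They were too high and rubbed over the roll, which now lies near x≈-0.08. I'll triangulate the real tip height.

```bash
python3 - <<'E'
from h import *
T=np.load("pics/T2.npy");Ti=np.linalg.inv(T)
def tri(a,b):
    (o1,d1),(o2,d2)=a,b
    t=np.linalg.lstsq(np.c_[d1,-d2],o2-o1,rcond=None)[0];P=o1+t[0]*d1;Q=o2+t[1]*d2
    return (P+Q)/2,np.linalg.norm(P-Q)
sd=lambda u,v:ray("side",(255+u/5.4545,170+v/5.4545))
for nm,w,s in(("L",(252,242),(230,377)),("R",(390,242),(303,347))):
    P,g=tri(ray("wrist",w,T),sd(*s)); print(nm,"world",P.round(4),"tool",(Ti@np.r_[P,1])[:3].round(4),"gap",g.round(4))
# side tip, assuming tool x=0..: intersect with tool plane x=0
for s in((230,377),(303,347)):
    o,d=sd(*s); o2=(Ti@np.r_[o,1])[:3];d2=Ti[:3,:3]@d; t=-o2[0]/d2[0]; print("plane x=0",(o2+t*d2).round(4))
# roll ends in side view
for s in((240,490),(380,420)):print("roll end",w2r(onz("side",(255+s[0]/5.4545,170+s[1]/5.4545),.038)).round(3))
w=cv2.imread("pics/w2.png")[190:340,200:440];cv2.imwrite("pics/w2z.png",cv2.resize(w,None,fx=3.2,fy=3.2,interpolation=cv2.INTER_CUBIC))
E
```

```text
L world [ 0.4889 -0.1679  0.0726] tool [ 0.003  -0.0295 -0.0246] gap 0.0083
R world [ 0.5478 -0.1367  0.0676] tool [ 0.0046  0.0372 -0.0196] gap 0.0064
plane x=0 [-0.     -0.0265 -0.0255]
plane x=0 [ 0.      0.0303 -0.0236]
roll end [-0.08   0.06   0.038]
roll end [-0.078 -0.051  0.038]
```

View pics/w2z.png

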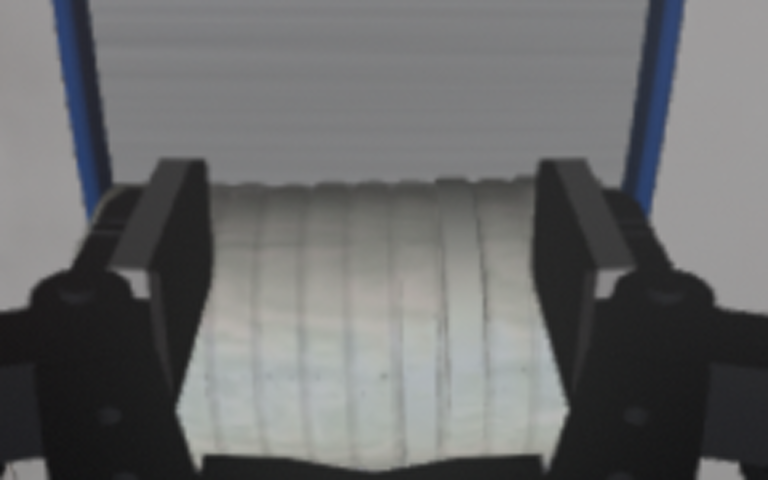

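Both views and the contact put the tips about 20–30 mm *behind* the TCP, not 11 mm ahead. I'll calibrate by touching the loading floor (z = 6 mm) behind the roll, at opening 0.6 and then nearly shut.

```bash
cat > touch.py <<'E'
from h import *
def touch(x,y,z,zmin,dz=.0015,lim=3):
    while z>zmin:
        z-=dz; move_straight(r2w(x,y,z),.03)
        f=fr()
        if abs(f[2])>lim: break
    print("touch cmd z",round(z,4),"tcp",w2r(current_tool_pos()).round(4),fr(),round(current_clock(),2))
    return z
E
python3 - <<'E'
from touch import *
Q=down(p[2])
t=current_tool_pos()
move_straight([t[0],t[1],.16],.2)
move_pose(r2w(-.140,0,.16),Q)
move_straight(r2w(-.140,0,.045),.15);print(fr())
touch(-.140,0,.036,-.03)
T=tool();np.save("pics/T3.npy",T)
cv2.imwrite("pics/w3.png",get_image("wrist")[:,:,::-1]);cv2.imwrite("pics/side3.png",get_image("side")[:,:,::-1])
cv2.imwrite("pics/sb3.png",cv2.resize(cv2.imread("pics/side3.png")[170:280,255:365],(600,600),interpolation=cv2.INTER_CUBIC))
E
```

```text
[0.3 0.3 0.4]
touch cmd z -0.0255 tcp [-1.402e-01 -1.000e-04 -2.460e-02] [1.7 1.4 7.8] 22.35
```

View pics/sb3.png

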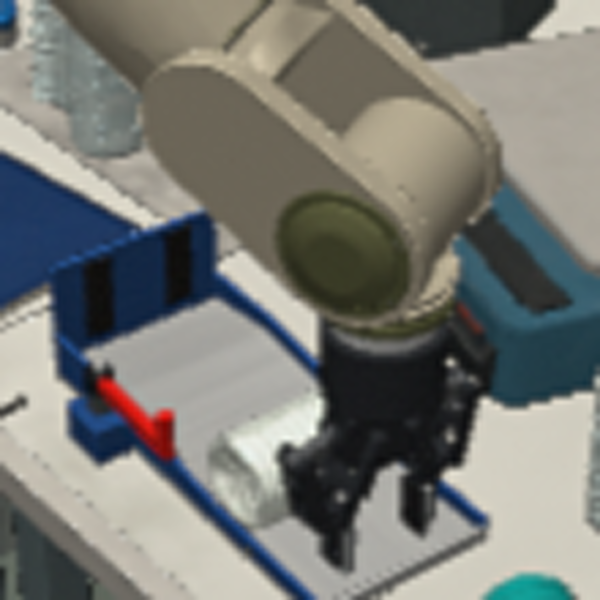

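Touch calibration shows the tips are 31 mm behind the reported TCP. I'll correct for that, drop the fingers to just below the roll's axis and push, tracking the roll from its front edge in the wrist view.

```bash
cat >> h.py <<'E'
def rollx(im,T):
    # first bright row (top-down) near the centre column; solve ray tangent to the roll's upslope side
    c=int(projw(r2w(*w2r(T[:3,3])[:2],.05),T)[0])
    col=cv2.GaussianBlur(im,(5,5),0)[100:330,c-12:c+12].mean(2).mean(1)
    rows=np.where(np.gradient(col)>4)[0]
    if len(rows)==0: return None,None
    r=rows[0]; r=100+r+np.argmax(np.gradient(col)[r:r+8])
    o,d=ray("wrist",(c,r),T); o=w2r(o);dd=w2r(np.r_[d[:2]+p[:2],d[2]])
    n=np.array([-dd[2],dd[0]])/np.hypot(dd[0],dd[2])
    xs=np.linspace(-.13,.12,2001);dist=abs((np.c_[xs,zc(xs)]-[o[0],o[2]])@n)
    ok=np.where(dist>=.032)[0]; xray=o[0]+(.05-o[2])/dd[2]*dd[0]
    k=ok[xs[ok]<xray]
    return r,(xs[k[-1]] if len(k) else None)
E
python3 - <<'E'
from h import *
print("before",rollx(cv2.imread("pics/w3.png"),np.load("pics/T3.npy")))
move_straight(r2w(-.140,0,-.003),.08)
for xr in(-.075,-.05,-.02):
    move_straight(r2w(xr-.043,0,zc(xr)-.041),.04)
    T=tool();im=get_image("wrist");cv2.imwrite(f"pics/w4_{xr}.png",im[:,:,::-1])
    print(xr,w2r(T[:3,3]).round(4),fr(),rollx(im,T),round(current_clock(),2))
cv2.imwrite("pics/side4.png",get_image("side")[:,:,::-1])
a=cv2.resize(cv2.imread(f"pics/w4_-0.02.png")[100:340,180:460],(420,360));b=cv2.resize(cv2.imread("pics/side4.png")[180:280,260:360],(360,360))
cv2.imwrite("pics/c4.png",np.hstack([a,b]))
E
```

```text
before (np.int64(302), None)
-0.075 [-1.181e-01 -1.000e-04 -2.900e-03] [ 0.3 -0.5 -0.7] (np.int64(311), None) 23.63
-0.05 [-0.0929  0.     -0.0012] [-0.7 -0.6  0.1] (None, None) 24.46
-0.02 [-0.0628  0.0001  0.0034] [-0.8  0.5 -0.7] (None, None) 25.42
```

View pics/c4.png

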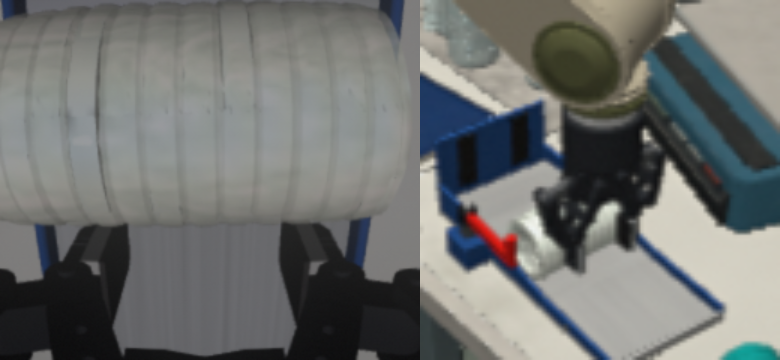

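The fingers are square behind the roll and it is rising as intended. Continuing over the crest, with force checks near the seat.

```bash
python3 - <<'E'
from h import *
for xr,v in((.03,.05),(.062,.045),(.072,.04),(.078,.03),(.082,.03),(.085,.03),(.087,.03),(.089,.03),(.0905,.03),(.092,.03)):
    move_straight(r2w(xr-.043,0,zc(xr)-.041),v)
    f=fr();print(xr,f,round(current_clock(),2))
    if f[0]<-5: break
T=tool();im=get_image("wrist");cv2.imwrite("pics/w5.png",im[:,:,::-1]);np.save("pics/T5.npy",T)
cv2.imwrite("pics/side5.png",get_image("side")[:,:,::-1])
a=cv2.resize(cv2.imread("pics/w5.png")[60:340,160:480],(411,360));b=cv2.resize(cv2.imread("pics/side5.png")[180:280,260:360],(360,360))
cv2.imwrite("pics/c5.png",np.hstack([a,b]))
E
```

```text
0.03 [-1.6 -0.1 -0.2] 26.62
0.062 [-0.   0.5  0.4] 27.49
0.072 [ 0. -0.  0.] 27.89
0.078 [ 0.1  0.1 -0.2] 28.24
0.082 [-0.5  0.2 -0.2] 28.52
0.085 [-0.3  0.7  0.4] 28.77
0.087 [ 0.1  0.1 -0.1] 29.02
0.089 [-0.2 -0.3 -0.6] 29.27
0.0905 [-6.7  1.5 -1. ] 29.52
```

View pics/c5.png

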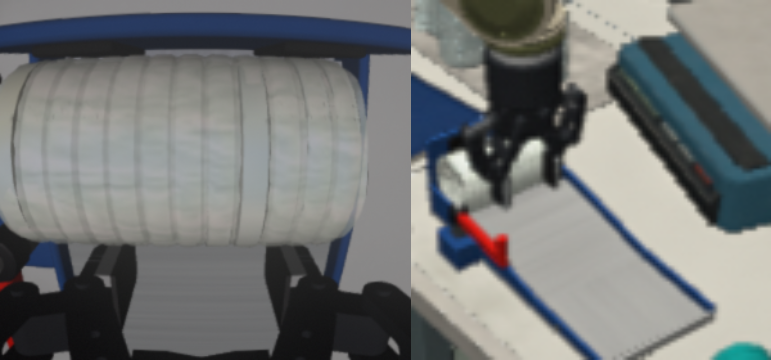

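The roll is seated against the stop: contact force rose only at xr≈0.0905, and it looks square in both views. Now I'll back off, shut the fingers and sweep the keeper tab round its arc with the tool turning along.

```bash
cat > keep.py <<'E'
from h import *
Z=.043
def pose(th,gap):
    t=np.array([np.sin(th),-np.cos(th)]);q=np.array([.049-.082*np.cos(th),.078-.082*np.sin(th)])-t*(.017+gap)
    return q,down(p[2]+th-np.pi/2)
def go(th,gap,z): q,o=pose(th,gap); move_pose(r2w(q[0],q[1],z),o)
if __name__=="__main__":
    x,y,z=w2r(current_tool_pos())
    move_straight(r2w(x-.03,y,z),.08); move_straight(r2w(x-.03,y,.11),.15)
    move_gripper(0)
    go(-.05,.018,.11); q,_=pose(-.05,.018); move_straight(r2w(q[0],q[1],Z),.1)
    print("start",fr(),w2r(current_tool_pos()).round(4),round(current_clock(),2))
    for th in np.r_[np.arange(-.02,1.5,.14),1.5,1.55,1.57]:
        go(th,0,Z); f=fr(); print(round(th,2),f,round(current_clock(),2))
        if abs(f).max()>15: break
    cv2.imwrite("pics/w6.png",get_image("wrist")[:,:,::-1]);cv2.imwrite("pics/side6.png",get_image("side")[:,:,::-1])
    a=cv2.resize(cv2.imread("pics/w6.png")[60:340,160:480],(411,360));b=cv2.resize(cv2.imread("pics/side6.png")[180:280,260:360],(360,360))
    cv2.imwrite("pics/c6.png",np.hstack([a,b]))
E
python3 - <<'E'
from keep import *
for th in(-.05,.4,.8,1.2,1.57):
    q,o=pose(th,.01); s=inverse_kinematics(r2w(*q,Z),o); print(None if s is None else np.round(s,2))
E
python3 keep.py
```

```text
[-0.72  0.41  1.84 -0.    0.9   0.44]
[-0.65  0.46  1.76 -0.    0.93  0.06]
[-0.58  0.48  1.71 -0.    0.95 -0.27]
[-0.51  0.49  1.7   0.    0.95 -0.6 ]
[-0.46  0.48  1.72  0.    0.94 -0.92]
start [-0.2  0.3 -0.7] [-0.0315  0.1168  0.0435] 33.55
-0.02 [-0.2 -0.4 -0. ] 33.8
0.12 [0.2 0.7 0.2] 34.05
0.26 [-0.7 -0.6 -0.5] 34.3
0.4 [0.1 1.  0.4] 34.55
0.54 [-0.5  0.5 -0.3] 34.8
0.68 [-0.2 -0.4  0.3] 35.05
0.82 [-0.3 -0.3 -0. ] 35.3
0.96 [ 0.3  0.7 -0.2] 35.55
1.1 [-0.6 -0.9  0.1] 35.8
1.24 [-0.5 -0.1  0.4] 36.05
1.38 [0.1 0.  0.6] 36.3
1.5 [-0.4  0.3 -0.3] 36.55
1.55 [0.1 0.1 0.7] 36.8
1.57 [-3.1  1.5 -1.2] 37.05
```

View pics/c6.png

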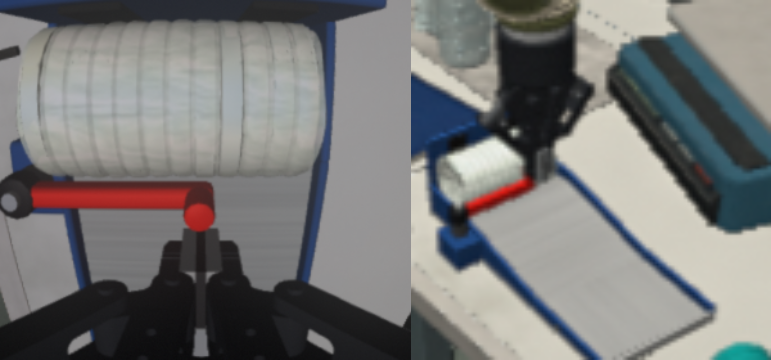

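The keeper lies square across the ramp behind the roll, and the 3 N reaction shows it reached its end stop. I'll retreat, check the angles from a clear view, and hand in.

```bash
python3 - <<'E'
from keep import *
x,y,z=w2r(current_tool_pos())
move_straight(r2w(x-.04,y,z),.08); move_straight(r2w(x-.04,y,.22),.15); hold(.5)
T=tool(); im=get_image("wrist"); cv2.imwrite("pics/w7.png",im[:,:,::-1])
h=cv2.cvtColor(im,cv2.COLOR_RGB2HSV); m=((h[...,0]<8)|(h[...,0]>172))&(h[...,1]>150)&(h[...,2]>90)
ys,xs=np.nonzero(m); P=np.array([w2r(onz("wrist",(a,b),.06,T))[:2] for a,b in zip(xs,ys)])
k=(abs(P[:,0]-.049)<.05)&(P[:,1]<.08)&(P[:,1]>-.02); 
kk=k&(P[:,1]>.015); vx,vy,_,_=cv2.fitLine(P[kk].astype(np.float32),cv2.DIST_L2,0,.01,.01).ravel()
print("n",k.sum(),"x",P[kk][:,0].mean(),"y range",P[k][:,1].min(),P[k][:,1].max(),"angle",np.arctan2(abs(vy),-vx*np.sign(-vy)))
print(fr(),round(current_clock(),2))
cv2.imwrite("pics/c7.png",im[:,:,::-1])
E
```

```text
n 604 x 0.04872437460301774 y range -0.008551725205807697 0.06862742320259659 angle 1.5628119
[ 0.8 -0.6 -0.6] 39.69
```

View pics/c7.png

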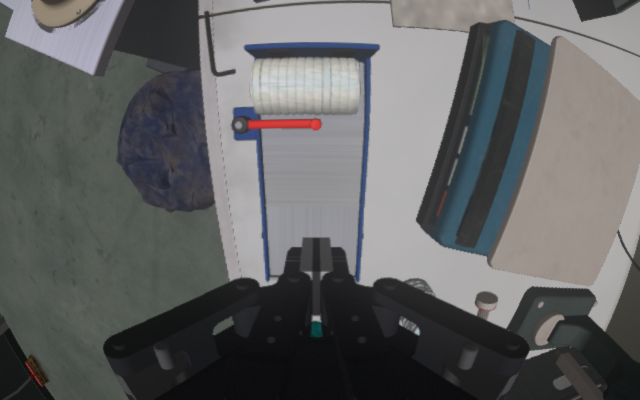

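The clear view shows the roll square in its seat against the stop (about (305,86)), the keeper across behind it at ≈1.56 rad, and the arm clear.

```bash
python3 -c "
from station import *
hand_in();print(current_clock())"
```

```text
the job is handed in; nothing more can be done
the job is handed in; nothing more can be done
```

I pushed the roll up the ramp into its seat with the part-open fingertips, then swept the keeper round to its end stop, and handed in at about 40 s of the 58 s. The hand-in gave no verdict, so success rests on my own checks.

**Last checks**
- **Roll:** it met about 7 N of resistance at an estimated x of 0.090 m, as expected when pressed against the stop. By eye it looks square and touching the stop in the final picture. I did not measure its angle or final centre numerically.
- **Keeper:** the image fit gives about 1.56 rad, and there was a 3 N reaction at its end stop.
- **Robot:** clear of everything, wrist force about zero.

**What went wrong or disagreed**
- **First push missed:** at this opening the fingertips were about 31 mm behind the reported TCP, not 11 mm ahead as stated. They passed over the top of the roll and dragged it about 25 mm within the loading place, with up to 18 N upward at the steps I sampled. I calibrated the tips by touching the ramp floor, and the second push went cleanly.
- **Unused tracker:** my automatic tracker for the roll's position returned no result, so I relied on pictures and forces.
- **Bystanders:** I never went near the tin or knowingly touched the ring stack. I did not re-measure their positions at the end.
- **Picture budget:** I viewed 13 pictures, three over the budget of 10.

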